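# Hook a parts case down and hold its sprung cover just below the balance point

## Robot

A 6-joint arm with a two-finger parallel gripper is mounted at the origin on the work surface; the furniture and walls round the work are solid. World frame = base frame: x ahead of the robot, y to its left, z up, the work surface at z = 0. Lengths are in m, angles in rad, forces in N, time in s.
With the tool pointing down it reaches from about 0.25 to 0.775 m from the base axis. Payload 8.9 kg.
Tool frame: the origin (TCP) lies between the finger pads; the fingertips stand 11 mm ahead of it and the grasp point (between the pads) lies 8 mm behind it (r.nose_length is the distance from the TCP to the fingertips, in m); z points along the fingers, y is the line along which they close (so a half turn about z gives the same grasp; the last joint's range is limited). The gripper opens to 85 mm and grips with 20 to 120 N. Pads are 22 mm wide; open, the fingers measure 114 mm over their backs; the gripper's body (76 mm by 85 mm) begins 54 mm behind the grasp point. The pads swing forward as they close: fully open they stand 13 mm farther back than shut.
Start: joints at [-1.446, 0.291, -0.153, 1.127, 0, 1.431], TCP at [0.137, -0.507, 0.242] pointing down, gripper open.
Joint ranges: [-2.52, 2.52], [-0.91, 1.74], [-1.3, 1.37], [-1.96, 2.02], [-1.52, 1.47], [-3.14, 3.14]. Speed limits (rad/s): [2.22, 2.22, 2.79, 3.14, 3.14, 3.14].

## Interface

Orientations are given as [roll, pitch, yaw] about the fixed x, y, z axes, in that order (R = Rz(yaw) Ry(pitch) Rx(roll)).
In Python, from cell import r gives the robot as it stands.
- The arm moves only by the shell command python3 -m crank 'ROWS' [FORCE]. ROWS is JSON, a list of rows, each an object with "translation": the shift along the tool's x, y, z in cm, a list of three; "delta_rot": the turn, a rotation vector about the tool's x, y, z in degrees, a list of three; "fingers": the finger opening in cm, from 0 to 8.54. In form: [{"translation": [dx, dy, dz], "delta_rot": [wx, wy, wz], "fingers": fingers}, ...]. A call has 1 to 5 rows; each row shifts and turns the commanded pose from where the row before left it, along the tool's axes as they then stand; what a row does not reach is not made up. A row lasts 1/12 s, in which the tool goes at most 41.7 mm and 7.16 degrees, less where a joint would pass 70% of its speed; a pose out of reach is approached as far as the arm can. A call is refused whole if a number of a shift passes 4.17 or a number of a turn 7.16, either way. A call with a gripper value outside its range is refused whole. The fingers move at their own pace and stop on an object; FORCE is the grip in N (left out, the last holds). Time passes only in rows, so rows that do not move let the fingers close. It gives the time, the measured TCP pose, the force, the opening and the grip force at its end, in the units of the state.
- r.sense(): the state, without advancing time (a new reading comes with each control period).
- r.read_camera(name): name is "scene" or "top" or "wrist"; returns the picture (400x640x3 uint8, red, green, blue); there is no depth.
- r.camera_info(name): a dict with "camera_matrix" (3x3 intrinsics, pixels), "T" (4x4, takes a point from camera to world coordinates). Camera axes: x right, y down, z forward; pixel columns grow to the right and rows downward; lengths in m; the calibration is good to about 2 mm. A picture is of the moment at which its call begins: read the wrist's pose just before it. camera_info takes no time and is no camera call; for the wrist camera it gives the pose at the moment of the call.
- r.job_done(): hands the job in; it is judged then, once.
The state is a dict: "time_s": time; "q": joint angles; "qd": joint speeds; "tau": joint torques, N m; "ee_pos": TCP position; "tool_rot": TCP orientation; "wrist_force": force on the tool from outside, world axes, zero at the start; "moment": the same for the moment, N m; "finger_gap": opening from 0.0 (shut) to 1.0 (fully open); "grip_force": force on a finger pad.
Only numpy, scipy, OpenCV 4.12 (cv2) and the standard library are available. Lean on these libraries where they do the work, as an engineer would, in place of code of your own. Each camera call takes 0.05 s, during which the arm holds its last target. There are 200 camera calls.

## Task

I want to set the stay on this sprung parts case, so please swing the hold-down hook on its left side round until it rests against the end of its catch, and only then take the cover by its handle, raise it about ten degrees past its balance point without letting it fly open, and ease it back down to just below the balance point (about five degrees below; ten at most). Finish like that, with the handle gripped and the cover held still, the hook still in its catch; do not put it down or let go. Leave the tin, the small bottle and the tape roll where they stand.

Things in the scene. Friction and masses are not known exactly. Their poses are not given: they have to be found in the camera images.
- case: Fixed grey open box 150 (x) x 150 (y) mm, walls 6, rim 87 mm above the table, on a 6 mm steel plate; a tab of the plate on the left carries the hook. Origin: on the table under the box centre; x points from the handle side to the hinge side, y to the hook side (left). A slim 70 mm steel pointer bar fixed at the hinge on the right side has the slope that the cover has at its balance point.
- cover (a joint): Angle of the aluminium cover (154 x 154 x 10 mm, 0.9 kg) about its hinge: 0 = shut and level, grows as it opens, stop at 1.5. Balance point 0.80 rad (46 deg): below it the cover falls shut when let go (0.6 N at the handle when shut, near 0 at balance); above it springs drive it open by themselves (up to 2 N). It stays nowhere by itself: hold it both ways.
- hinge (a point): Middle of the cover's hinge axis: 83 mm behind the box centre (case's x), 92 mm above the table. The axis runs along the case's y. With the cover at angle a, the handle's grip point is 198 mm x cos(a) in front of this axis and 198 mm x sin(a) above it (234 mm above the table at balance).
- handle (a point): Grip point in the middle of the cover's handle: a black bar 14 mm wide (case's y), 14 mm thick, sticking out 60 mm forward from the middle of the cover's front edge, in its plane. The point is 24 mm from the free end, 198 mm from the hinge axis; 92 mm above the table when shut. Pinched from above across the case's y, it can turn between the fingers as the cover swings.
- hook (a joint): Angle of the hold-down hook about its upright pivot: 0 = arm points to the handle side (case's -x), grows counter-clockwise seen from above; 1.571 = arm points at the box (case's -y), in the catch, against its stop. Starts between 0 and 0.9. Stiff (0.03 N m, 0.6 N at the pin): it stays where it is left.
- hook_pivot (a point): Pivot of the hook: on the upright axis, at the height of the arm (38 mm above the table); in the case's frame 20 mm behind and 170 mm to the left of the box centre.
- hook_pin (a point): Grip point on the hook's upright pin, 95 mm above the table, 50 mm from the pivot axis. Pin round, 12 mm thick, top at 117 mm, on a flat steel arm (14 wide, 10 thick, tip 90 mm from the axis). The catch is a steel pocket on the box's left wall (24 mm deep, top at 52 mm), open towards the handle side; hooked, the pin stands 45 mm from the wall, at the pivot's case x.
- tin_mid (a point): Bystander: centre of a round flat white tin, 66 mm across, 24 mm high. Leave it where it is.
- small_bottle_mid (a point): Bystander: centre of a small tan bottle with black cap, 32 mm across, 60 mm high. Leave it where it is.
- tape_mid (a point): Bystander: centre of a roll of tape lying flat, 56 mm across, 19 mm high. Leave it where it is.
Things that resemble listed ones, but are neither listed nor needed, are in the scene too. Of the things that look like the part that bears small_bottle_mid, the middle-sized one is meant.

How it is judged:
On the way, in this order (a step that is already met when the one before it is completed fails the run):
1. the hook is swung into its catch (within 0.07 rad of its stop) (value of joint hook above 1.5 rad and value of joint cover below 0.1 rad), for 0.2 s.
2. the cover is raised past its balance point (beyond 0.87 rad) (value of joint cover above 0.87 rad and value of joint hook above 1.5 rad), for 0.2 s.
At the end, for the whole second after the job is handed in: The handle is gripped by the fingers (over 1 N), the cover is held still (under 0.05 rad/s) between 0.58 and 0.77 rad, just below its balance point of 0.80; the hook is within 0.07 rad of its stop; tin, bottle and tape are within 30 mm of where they stood and the bottle is upright (value of joint cover between 0.58 and 0.77 rad and velocity of joint cover between -0.05 and 0.05 rad/s and value of joint hook above 1.5 rad and contact force between the fingers and cover above 1 N and distance of each of tin_mid, small_bottle_mid, tape_mid from where it was at the start of the episode below 0.03 m and angle between small_bottle_mid's own z axis and vertical below 0.3 rad); the arm keeps its last pose, push and grip.
It fails at once if the cover is raised before the hook is in its catch (value of joint cover above 0.15 rad and value of joint hook below 1.45 rad).
It fails at once if the cover flies open (beyond 1.25 rad) (value of joint cover above 1.25 rad).
It fails at once if a bystander is moved more than 30 mm or the bottle is tipped (distance of any of tin_mid, small_bottle_mid, tape_mid from where it was at the start of the episode above 0.03 m or angle between small_bottle_mid's own z axis and vertical above 0.4 rad).
It also fails if it takes over 51 s, if anything falls off the work surface, if the arm or the gripper's body presses on something with over 40 N, if the wrist force passes 120 N, or if a joint passes its speed limit or range.

## Working session

There is one attempt and no reset: what is moved stays moved. The work goes in short steps, Python scripts to look and compute and a shell command to move; the robot and the scene stay as the last step left them, time stands still between calls to the robot, and variables do not carry over. Pictures are saved under pics/ and viewed, at most 11 in all, crops included, and the job is handed in when it is done.

```bash
mkdir -p pics; python3 - <<'E'
from cell import r
import cv2,numpy as np
for n in("scene","top"):
    im=r.read_camera(n); cv2.imwrite(f"pics/{n}0.png",im[:,:,::-1])
    c=r.camera_info(n); print(n,np.round(c["camera_matrix"],1).tolist(),np.round(c["T"],3).tolist())
s=r.sense();print(s["ee_pos"],s["tool_rot"],s["finger_gap"],s["time_s"])
E
```

```text
scene [[382.9, 0.0, 312.7], [0.0, 382.9, 197.6], [0.0, 0.0, 1.0]] [[-0.873, -0.312, 0.374, 0.223], [-0.487, 0.534, -0.691, 0.609], [0.016, -0.786, -0.618, 0.621], [0.0, 0.0, 0.0, 1.0]]
top [[377.8, 0.0, 324.4], [0.0, 377.8, 200.2], [0.0, 0.0, 1.0]] [[-0.025, -0.982, 0.185, 0.375], [-1.0, 0.024, -0.01, 0.015], [0.006, -0.185, -0.983, 0.916], [0.0, 0.0, 0.0, 1.0]]
[ 0.13684714 -0.5064641   0.24181053] [-3.14047021e+00 -1.93116469e-04  2.63753679e-01] 0.9981153408573701 0.1
```

View pics/scene0.png

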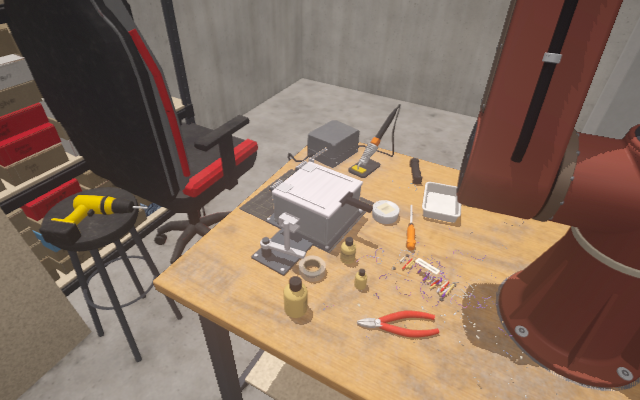

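View pics/top0.png

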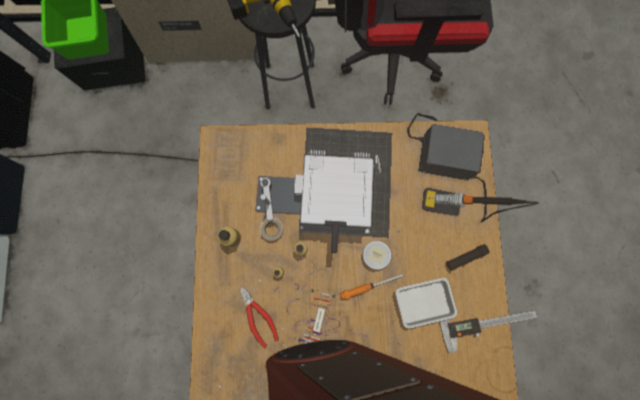

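The scene view shows the case, hook and bystanders. In the top view:
- Cover at (337,190), handle at (334,243), hook near (266,190).
- Tape at (271,230), tin at (377,255).
- Bottles at (228,237) large, (300,249) middle and (278,272) small. The middle-sized one is meant.

I'll enlarge both views to confirm.

```bash
python3 - <<'E'
import cv2,numpy as np
a=cv2.imread("pics/top0.png")[140:290,210:410]; b=cv2.imread("pics/scene0.png")[155:325,235:405]
cv2.imwrite("pics/topc.png",cv2.resize(a,None,fx=4,fy=4,interpolation=cv2.INTER_CUBIC))
cv2.imwrite("pics/scenec.png",cv2.resize(b,None,fx=3.5,fy=3.5,interpolation=cv2.INTER_CUBIC))
E
```

```text
(no output)
```

View pics/topc.png

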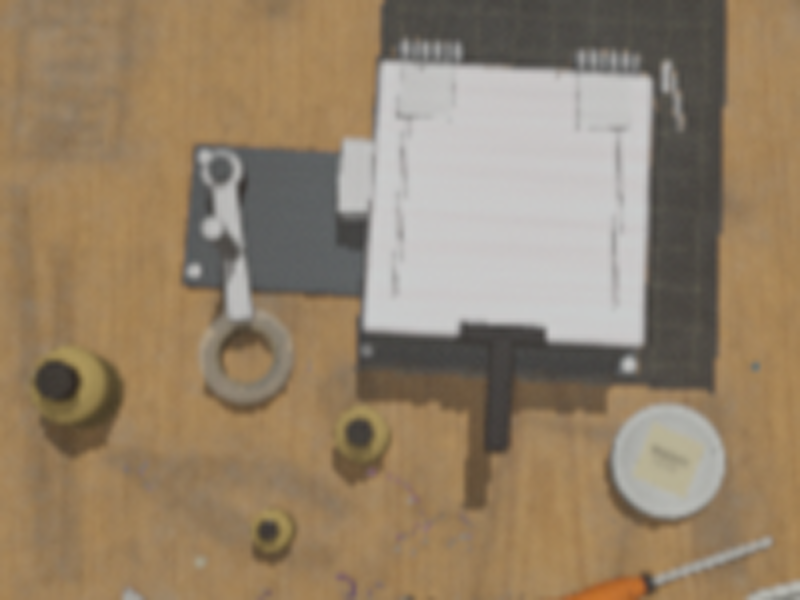

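View pics/scenec.png

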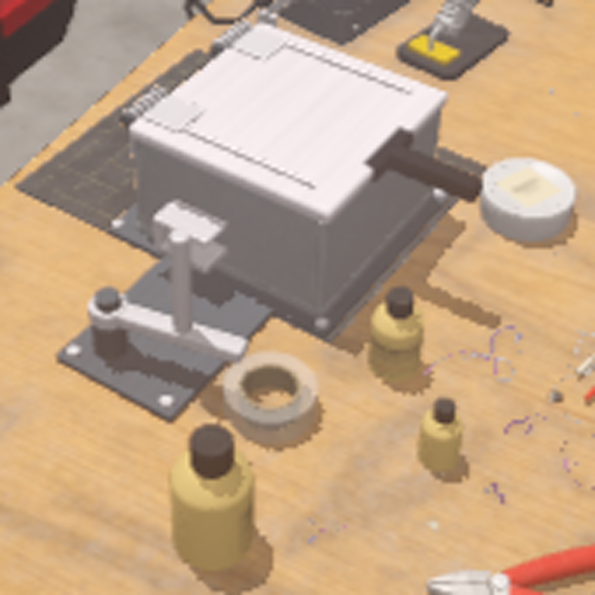

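The crops confirm the pieces. In the top crop: cover corners (383,60), (652,74), (645,346), (362,331), handle end (497,450), pin top (213,227), pivot knob (220,168). The middle-sized bottle is at (360,435), between the large (70,385) and small (270,532) ones. Next I'll fit the case pose.

```bash
cat >h.py <<'E'
from cell import r
import numpy as np, cv2
from scipy.optimize import least_squares
from scipy.spatial.transform import Rotation as R
def proj(n,P,ci=None):
    c=ci or r.camera_info(n);T=np.array(c["T"]);K=np.array(c["camera_matrix"])
    p=(np.atleast_2d(P)-T[:3,3])@T[:3,:3]@K.T
    return p[:,:2]/p[:,2:]
def ray(n,uv,z):
    c=r.camera_info(n);T=np.array(c["T"]);d=T[:3,:3]@np.linalg.inv(c["camera_matrix"])@[*uv,1]
    return T[:3,3]+d*(z-T[2,3])/d[2]
def c2w(p,P):
    P=np.atleast_2d(P).astype(float);c,s=np.cos(p[2]),np.sin(p[2])
    return np.c_[p[0]+c*P[:,0]-s*P[:,1],p[1]+s*P[:,0]+c*P[:,1],P[:,2]]
E
python3 - <<'E'
from h import *
t=lambda u,v:(u/4+210,v/4+140)
s=lambda u,v:(u/3.5+235,v/3.5+155)
P=np.array([[75,77,97],[75,-77,97],[-79,-77,97],[-79,77,97],[-139,0,99]])/1e3
U=np.array([t(383,60),t(652,74),t(645,346),t(362,331),t(497,450)])
Q=np.array([[75,-77,97],[-79,-77,97],[-79,77,97],[75,77,97]])/1e3
V=np.array([s(252,25),s(445,97),s(322,213),s(134,125)])
ci={n:r.camera_info(n) for n in("top","scene")}
f=lambda p:np.r_[(proj("top",c2w(p,P),ci["top"])-U).ravel(),(proj("scene",c2w(p,Q),ci["scene"])-V).ravel()]
o=least_squares(f,[.45,0,0],x_scale=[.01,.01,.1]);p=o.x;print(p,np.round(o.fun,1))
np.save("case.npy",p)
print("hinge",c2w(p,[.083,0,.092]),"handle",c2w(p,[-.115,0,.092]))
piv=c2w(p,[.020,.170,.038])[0];pin=ray("top",t(213,227),.117);pin2=ray("scene",s(180,238),.117)
print("piv",piv,"knobpx",(proj("top",piv)-[210,140])*4,"pin",pin,pin2)
for q in(pin,pin2):
  d=q-piv;print(np.hypot(*d[:2]),"hook",np.arctan2(d[1],d[0])-p[2]-np.pi)
print("hooked pin",c2w(p,[.020,.120,.095]))
for n,uv,z in(("tape",(246,357),.015),("bottle",(360,432),.06),("tin",(668,460),.024),("big",(57,380),.08)):print(n,ray("top",t(*uv),z))
E
```

```text
[ 0.55344063 -0.02257859 -0.07946538] [-1.2 -0.1 -0.2  0.  -0.6 -0.  -0.4 -0.1 -0.3 -0.3  2.  -2.   1.  -2.2
  1.7 -0.1 -2.5 -0.4]
hinge [[ 0.6361787  -0.02916728  0.092     ]] handle [[ 0.43880354 -0.01344969  0.092     ]]
piv [0.58687242 0.1452973  0.038     ] knobpx [[221.08315365 169.66045771]] pin [0.5362307  0.13778755 0.117     ] [0.53267457 0.14225065 0.117     ]
0.05119550169350377 hook -6.056500960241644
0.05428341140949788 hook -6.147565610268481
hooked pin [[0.58290333 0.09545509 0.095     ]]
tape [0.47708897 0.13344394 0.015     ]
bottle [0.4280668 0.0634132 0.06     ]
tin [ 0.40948723 -0.11441402  0.024     ]
big [0.4595814  0.22917865 0.08      ]
```

The fit is good: the predicted pivot lands at (221,170), against (220,168) seen. The hook is at about 0.2 rad. I'll turn the tool to the case's yaw and travel high to above the pin.

```bash

python3 -m crank '[{"translation":[0,0,0],"delta_rot":[0,0,6.5],"fingers":4},{"translation":[0,0,0],"delta_rot":[0,0,6.5],"fingers":4},{"translation":[0,0,0],"delta_rot":[0,0,6.6],"fingers":4}]' 30
python3 -m crank '[{"translation":[1.74,-3.38,0],"delta_rot":[0,0,0],"fingers":4},{"translation":[1.74,-3.38,0],"delta_rot":[0,0,0],"fingers":4},{"translation":[1.74,-3.38,0],"delta_rot":[0,0,0],"fingers":4},{"translation":[1.74,-3.38,0],"delta_rot":[0,0,0],"fingers":4},{"translation":[1.74,-3.38,0],"delta_rot":[0,0,0],"fingers":4}]'
python3 -m crank '[{"translation":[1.74,-3.38,0],"delta_rot":[0,0,0],"fingers":4},{"translation":[1.74,-3.38,0],"delta_rot":[0,0,0],"fingers":4},{"translation":[1.74,-3.38,0],"delta_rot":[0,0,0],"fingers":4},{"translation":[1.74,-3.38,0],"delta_rot":[0,0,0],"fingers":4},{"translation":[1.74,-3.38,0],"delta_rot":[0,0,0],"fingers":4}]'
```

```text
time_s: 0.35
ee_pos: [0.1369, -0.5066, 0.242]
tool_rot: [-3.141, 0.0, -0.084]
wrist_force: [-0.3, 0.0, 0.7]
finger_gap: 0.604
grip_force: 0.0
time_s: 0.77
ee_pos: [0.2372, -0.3434, 0.242]
tool_rot: [-3.141, 0.0, -0.079]
wrist_force: [1.3, 0.1, 0.1]
finger_gap: 0.472
grip_force: 0.0
time_s: 1.18
ee_pos: [0.3372, -0.1817, 0.2423]
tool_rot: [3.142, -0.0, -0.079]
wrist_force: [1.1, -0.8, -0.2]
finger_gap: 0.472
grip_force: 0.0
```

```bash

python3 -m crank '[{"translation":[1.74,-3.38,0],"delta_rot":[0,0,0],"fingers":4},{"translation":[1.74,-3.38,0],"delta_rot":[0,0,0],"fingers":4},{"translation":[1.74,-3.38,0],"delta_rot":[0,0,0],"fingers":4},{"translation":[1.74,-3.38,0],"delta_rot":[0,0,0],"fingers":4},{"translation":[1.74,-3.38,0],"delta_rot":[0,0,0],"fingers":4}]'
python3 -m crank '[{"translation":[1.74,-3.38,0],"delta_rot":[0,0,0],"fingers":4},{"translation":[1.74,-3.38,0],"delta_rot":[0,0,0],"fingers":4},{"translation":[1.74,-3.38,0],"delta_rot":[0,0,0],"fingers":4},{"translation":[1.74,-3.38,0],"delta_rot":[0,0,0],"fingers":4},{"translation":[1.74,-3.38,0],"delta_rot":[0,0,0],"fingers":4}]'
python3 -m crank '[{"translation":[0,0,0],"delta_rot":[0,0,0],"fingers":4},{"translation":[0,0,0],"delta_rot":[0,0,0],"fingers":4}]'
python3 - <<'E'
from h import *
c=r.camera_info("wrist");im=r.read_camera("wrist");cv2.imwrite("pics/w1.png",im[:,:,::-1])
p=np.load("case.npy")
print("pinpred",proj("wrist",[.5372,.1393,.117],c),"tcp",proj("wrist",r.sense()["ee_pos"],c),np.round(c["T"],3).tolist())
E
```

```text
time_s: 1.6
ee_pos: [0.4372, -0.0198, 0.2422]
tool_rot: [3.142, 0.0, -0.078]
wrist_force: [0.8, -0.7, -0.7]
finger_gap: 0.472
grip_force: 0.0
time_s: 2.02
ee_pos: [0.5327, 0.0881, 0.2437]
tool_rot: [-3.094, 0.001, 0.002]
wrist_force: [0.4, -0.1, -0.0]
finger_gap: 0.469
grip_force: 0.0
time_s: 2.18
ee_pos: [0.5322, 0.0872, 0.2434]
tool_rot: [-3.095, 0.002, 0.001]
wrist_force: [-0.4, 0.3, 0.7]
finger_gap: 0.466
grip_force: 0.0
pinpred [[268.31306865 182.02464972]] tcp [[322.30841    265.14457804]] [[0.0, -0.953, -0.302, 0.609], [-0.999, -0.015, 0.045, 0.081], [-0.047, 0.302, -0.952, 0.375], [0.0, 0.0, 0.0, 1.0]]
```

View pics/w1.png

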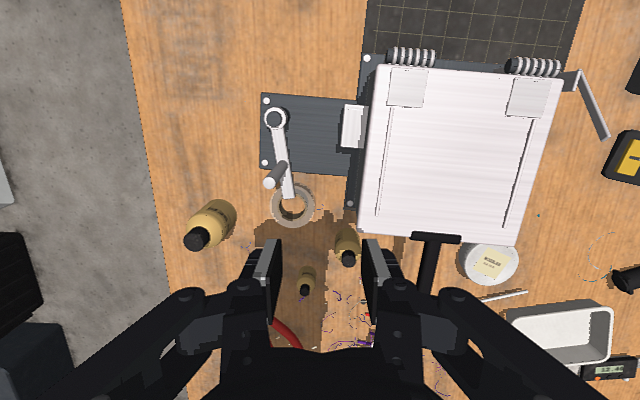

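The wrist view shows the pin's top at (269,182), as predicted (268,182). The arm stopped short and tilted, so I'll check the joints.

```bash
python3 - <<'E'
from h import *
s=r.sense();print(np.round(s["q"],3),np.round(s["tau"],1)); print([m for m in dir(r) if m[0]!='_'])
E
```

```text
[-1.000e-03  3.140e-01 -1.190e-01  1.141e+00  4.600e-02  3.141e+00] [  0.7 -54.5  34.1  -0.2   0.3  -0. ]
['MotionError', 'camera_info', 'job_done', 'nose_length', 'read_camera', 'sense']
```

Joint 6 is at its limit, since q6 = π − yaw + q1. I'll turn the tool half round, which gives the same grasp and brings q6 to about 0. Then I'll fix the tilt.

```bash

for i in 1 2 3 4 5; do python3 -m crank '[{"translation":[0,0,0],"delta_rot":[0,0,-7],"fingers":4},{"translation":[0,0,0],"delta_rot":[0,0,-7],"fingers":4},{"translation":[0,0,0],"delta_rot":[0,0,-7],"fingers":4},{"translation":[0,0,0],"delta_rot":[0,0,-7],"fingers":4},{"translation":[0,0,0],"delta_rot":[0,0,-7],"fingers":4}]' >/dev/null; done
python3 - <<'E'
from h import *
s=r.sense();print(np.round(s["q"],3),s["ee_pos"],s["tool_rot"],s["time_s"])
A=R.from_euler("xyz",s["tool_rot"]);B=R.from_euler("xyz",[np.pi,0,np.pi-.0795])
print(np.degrees((A.inv()*B).as_rotvec()), "then shift",B.inv().apply(np.array([.5372,.1393,.200])-s["ee_pos"])*100)
E
```

```text
[-0.003  0.311 -0.12   1.14   0.046  0.08 ] [0.53117034 0.08592438 0.24422791] [ 3.09552794 -0.00479246  3.05870307] 4.3167
[ 2.63977144 -0.27006566 -0.20049874] then shift [-0.17717246  5.36858863  4.42279096]
```

```bash

python3 -m crank '[{"translation":[0,0,0],"delta_rot":[2.64,-0.27,-0.2],"fingers":4},{"translation":[-0.1,2.7,0],"delta_rot":[0,0,0],"fingers":4},{"translation":[-0.08,2.7,0],"delta_rot":[0,0,0],"fingers":4},{"translation":[0,0,3.5],"delta_rot":[0,0,0],"fingers":4},{"translation":[0,0,3.5],"delta_rot":[0,0,0],"fingers":4}]'
python3 -m crank '[{"translation":[0,0,3],"delta_rot":[0,0,0],"fingers":4},{"translation":[0,0,0],"delta_rot":[0,0,0],"fingers":4}]'
python3 - <<'E'
from h import *
c=r.camera_info("wrist");im=r.read_camera("wrist");cv2.imwrite("pics/w2.png",im[:,:,::-1])
s=r.sense();B=R.from_euler("xyz",s["tool_rot"])
print("pinpred",proj("wrist",[.5372,.1393,.117],c),"shift",B.inv().apply(np.array([.5372,.1393,.087])-s["ee_pos"])*100,s["tool_rot"])
E
```

```text
time_s: 4.73
ee_pos: [0.5394, 0.1411, 0.1751]
tool_rot: [3.14, 0.005, 3.058]
wrist_force: [-0.1, -0.7, -2.1]
finger_gap: 0.467
grip_force: 0.0
time_s: 4.9
ee_pos: [0.534, 0.1393, 0.1391]
tool_rot: [-3.14, -0.009, 3.056]
wrist_force: [-1.7, -0.8, -0.6]
finger_gap: 0.468
grip_force: 0.0
pinpred [[321.76625766 248.61629032]] shift [-1.86418492e-01 -2.20293454e-03  5.51883408e+00] [-3.14054076 -0.00558296  3.05641828]
```

View pics/w2.png

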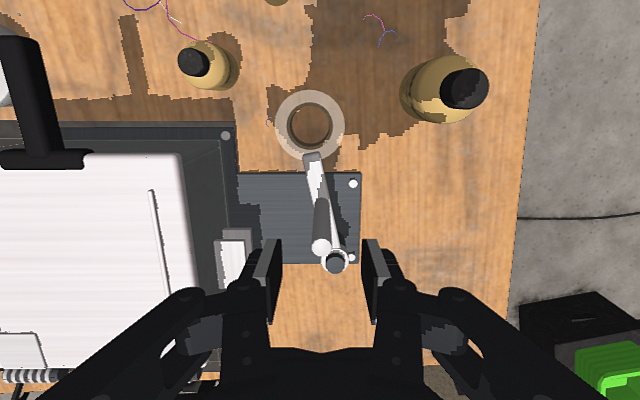

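The pin top sits at (321,247), as predicted (322,249), midway between the fingers. I'll descend and grip.

```bash

python3 -m crank '[{"translation":[-0.1,0,2.7],"delta_rot":[0,0,0],"fingers":4},{"translation":[0,0,2.7],"delta_rot":[0,0,0],"fingers":4},{"translation":[0,0,0],"delta_rot":[0,0,0],"fingers":0.5},{"translation":[0,0,0],"delta_rot":[0,0,0],"fingers":0.5},{"translation":[0,0,0],"delta_rot":[0,0,0],"fingers":0.5}]' 30
python3 -m crank '[{"translation":[0,0,0],"delta_rot":[0,0,0],"fingers":0.5},{"translation":[0,0,0],"delta_rot":[0,0,0],"fingers":0.5}]'
python3 - <<'E'
from h import *
p=np.load("case.npy");piv=c2w(p,[.02,.17,.087])[0];s=r.sense();e=s["ee_pos"]
d=e-piv;th=np.arctan2(-d[1],-d[0])-p[2];print("theta",th,"rad",np.hypot(*d[:2]))
B=R.from_euler("xyz",[np.pi,0,np.pi+p[2]]);ths=np.linspace(th,1.571,13)
f=lambda t:c2w(p,[.02-.05*np.cos(t),.17-.05*np.sin(t),.087])[0]
for a,b in zip(ths,ths[1:]):print(np.round(b,2),np.round(B.inv().apply(f(b)-f(a))*100,2))
E
```

```text
time_s: 5.37
ee_pos: [0.5401, 0.1402, 0.0923]
tool_rot: [3.141, 0.001, 3.057]
wrist_force: [-0.7, -1.5, -6.2]
finger_gap: 0.129
grip_force: 29.3
time_s: 5.53
ee_pos: [0.5401, 0.1403, 0.0921]
tool_rot: [3.141, 0.002, 3.057]
wrist_force: [-4.7, -2.0, 8.1]
finger_gap: 0.127
grip_force: 30.7
theta 0.18556297351803902 rad 0.047060549071729185
0.3 [-0.14 -0.56 -0.  ]
0.42 [-0.2  -0.54 -0.  ]
0.53 [-0.26 -0.51 -0.  ]
0.65 [-0.32 -0.48 -0.  ]
0.76 [-0.37 -0.44 -0.  ]
0.88 [-0.42 -0.39 -0.  ]
0.99 [-0.46 -0.34 -0.  ]
1.11 [-0.5  -0.29 -0.  ]
1.22 [-0.53 -0.23 -0.  ]
1.34 [-0.55 -0.16 -0.  ]
1.46 [-0.57 -0.1  -0.  ]
1.57 [-0.58 -0.03 -0.  ]
```

```bash

python3 -m crank '[{"translation":[-0.14,-0.56,0],"delta_rot":[0,0,0],"fingers":0.5},{"translation":[-0.2,-0.54,0],"delta_rot":[0,0,0],"fingers":0.5},{"translation":[-0.26,-0.51,0],"delta_rot":[0,0,0],"fingers":0.5},{"translation":[-0.32,-0.48,0],"delta_rot":[0,0,0],"fingers":0.5}]'
python3 -m crank '[{"translation":[-0.37,-0.44,0],"delta_rot":[0,0,0],"fingers":0.5},{"translation":[-0.42,-0.39,0],"delta_rot":[0,0,0],"fingers":0.5},{"translation":[-0.46,-0.34,0],"delta_rot":[0,0,0],"fingers":0.5},{"translation":[-0.5,-0.29,0],"delta_rot":[0,0,0],"fingers":0.5}]'
python3 -m crank '[{"translation":[-0.53,-0.23,0],"delta_rot":[0,0,0],"fingers":0.5},{"translation":[-0.55,-0.16,0],"delta_rot":[0,0,0],"fingers":0.5},{"translation":[-0.57,-0.1,0],"delta_rot":[0,0,0],"fingers":0.5}]'
python3 - <<'E'
from h import *
p=np.load("case.npy");piv=c2w(p,[.02,.17,.087])[0];s=r.sense();e=s["ee_pos"]
d=e-piv;th=np.arctan2(-d[1],-d[0])-p[2];print("theta",th,"rad",np.hypot(*d[:2]))
E
```

```text
time_s: 5.87
ee_pos: [0.548, 0.1195, 0.0919]
tool_rot: [3.139, 0.003, 3.058]
wrist_force: [-1.5, 4.8, 5.4]
finger_gap: 0.13
grip_force: 30.6
time_s: 6.2
ee_pos: [0.5644, 0.1034, 0.0917]
tool_rot: [3.139, 0.003, 3.058]
wrist_force: [-0.1, 6.6, 4.5]
finger_gap: 0.129
grip_force: 30.8
time_s: 6.45
ee_pos: [0.5801, 0.0967, 0.0917]
tool_rot: [3.14, 0.002, 3.058]
wrist_force: [-5.5, 2.5, 7.2]
finger_gap: 0.131
grip_force: 31.0
theta 1.5118323135389553 rad 0.04905073022249094
```

```bash

python3 -m crank '[{"translation":[-0.2,0,0],"delta_rot":[0,0,0],"fingers":0.5},{"translation":[-0.2,0,0],"delta_rot":[0,0,0],"fingers":0.5},{"translation":[0,0,0],"delta_rot":[0,0,0],"fingers":0.5}]'
python3 -m crank '[{"translation":[-0.2,0,0],"delta_rot":[0,0,0],"fingers":0.5},{"translation":[0,0,0],"delta_rot":[0,0,0],"fingers":0.5}]'
```

```text
time_s: 6.7
ee_pos: [0.5842, 0.0958, 0.0917]
tool_rot: [3.142, 0.002, 3.057]
wrist_force: [-2.5, -1.1, 5.9]
finger_gap: 0.128
grip_force: 30.9
time_s: 6.87
ee_pos: [0.5861, 0.0955, 0.0916]
tool_rot: [-3.141, 0.002, 3.057]
wrist_force: [-2.7, -1.8, 7.1]
finger_gap: 0.131
grip_force: 30.8
```

```bash

python3 -m crank '[{"translation":[-0.2,0,0],"delta_rot":[0,0,0],"fingers":0.5},{"translation":[0,0,0],"delta_rot":[0,0,0],"fingers":0.5}]'
python3 -m crank '[{"translation":[-0.2,0,0],"delta_rot":[0,0,0],"fingers":0.5},{"translation":[0,0,0],"delta_rot":[0,0,0],"fingers":0.5}]'
```

```text
time_s: 7.03
ee_pos: [0.5881, 0.0953, 0.0917]
tool_rot: [-3.141, 0.002, 3.057]
wrist_force: [-2.6, -2.3, 7.3]
finger_gap: 0.133
grip_force: 30.8
time_s: 7.2
ee_pos: [0.5901, 0.095, 0.0917]
tool_rot: [-3.141, 0.002, 3.057]
wrist_force: [-2.4, -2.2, 6.3]
finger_gap: 0.129
grip_force: 30.8
```

```bash

python3 -m crank '[{"translation":[-0.2,0,0],"delta_rot":[0,0,0],"fingers":0.5},{"translation":[0,0,0],"delta_rot":[0,0,0],"fingers":0.5}]'
python3 - <<'E'
from h import *
p=np.load("case.npy")
a=r.read_camera("top")[140:250,240:400,::-1];b=r.read_camera("scene")[165:295,220:390,::-1];w=r.read_camera("wrist")[100:400,120:520,::-1]
f=lambda i,h:cv2.resize(i,(int(i.shape[1]*h/i.shape[0]),h),interpolation=cv2.INTER_CUBIC)
x=np.hstack([f(a,270),f(b,270)]);y=f(w,320);x=x[:,:800]
o=np.zeros((590,max(x.shape[1],y.shape[1]),3),np.uint8);o[:270,:x.shape[1]]=x;o[270:,:y.shape[1]]=y
cv2.imwrite("pics/c3.png",o);print(o.shape)
E
```

```text
time_s: 7.37
ee_pos: [0.5911, 0.0949, 0.0916]
tool_rot: [-3.141, 0.0, 3.057]
wrist_force: [-7.2, -2.6, 10.3]
finger_gap: 0.13
grip_force: 31.1
(590, 745, 3)
```

View pics/c3.png

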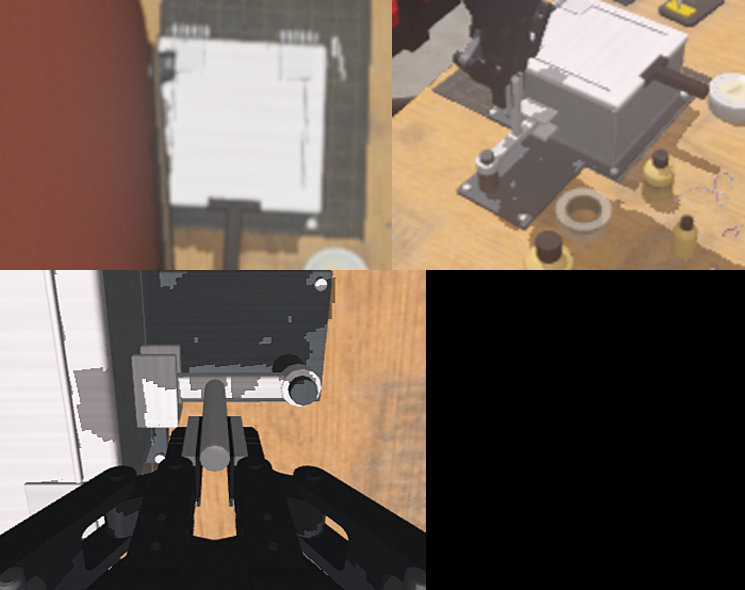

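The hook arm now lies in the catch, pointing at the box, and the force has risen (−7 N), so it is at its stop. I'll push a little more, then release narrowly and rise.

```bash

python3 -m crank '[{"translation":[-0.2,0,0],"delta_rot":[0,0,0],"fingers":0.5},{"translation":[0,0,0],"delta_rot":[0,0,0],"fingers":0.5},{"translation":[0,0,0],"delta_rot":[0,0,0],"fingers":0.5}]'
python3 -m crank '[{"translation":[0.2,0,0],"delta_rot":[0,0,0],"fingers":3},{"translation":[0,0,0],"delta_rot":[0,0,0],"fingers":3},{"translation":[0,0,0],"delta_rot":[0,0,0],"fingers":3},{"translation":[0,0,0],"delta_rot":[0,0,0],"fingers":3}]'
python3 -m crank '[{"translation":[0,0,-3],"delta_rot":[0,0,0],"fingers":3},{"translation":[0,0,-3],"delta_rot":[0,0,0],"fingers":3},{"translation":[0,0,-2],"delta_rot":[0,0,0],"fingers":3},{"translation":[0,0,0],"delta_rot":[0,0,0],"fingers":3}]'
python3 - <<'E'
from h import *
s=r.sense();B=R.from_euler("xyz",s["tool_rot"]);print(s["q"])
print("shift above handle",B.inv().apply(np.array([.4388,-.01345,.16])-s["ee_pos"])*100)
c=r.camera_info("wrist");im=r.read_camera("wrist");cv2.imwrite("pics/w4.png",im[:,:,::-1]);p=np.load("case.npy")
print("hooked pin pred",proj("wrist",c2w(p,[.02,.12,.117]),c))
E
```

```text
time_s: 7.77
ee_pos: [0.5912, 0.0949, 0.0915]
tool_rot: [-3.141, -0.003, 3.057]
wrist_force: [-13.3, -2.0, 15.3]
finger_gap: 0.126
grip_force: 31.7
time_s: 8.1
ee_pos: [0.5918, 0.0955, 0.0905]
tool_rot: [3.141, 0.001, 3.057]
wrist_force: [0.6, -0.3, 1.1]
finger_gap: 0.349
grip_force: 0.0
time_s: 8.43
ee_pos: [0.594, 0.0956, 0.1747]
tool_rot: [3.14, 0.007, 3.057]
wrist_force: [1.1, -0.2, 0.2]
finger_gap: 0.353
grip_force: 0.0
[ 3.78983085e-02  4.71764748e-01 -6.27252673e-02  1.02877783e+00
  3.79661299e-04  1.22027159e-01]
shift above handle [ 14.55498706 -12.17121571   1.34958233]
hooked pin pred [[319.38200777 202.02183226]]
```

View pics/w4.png

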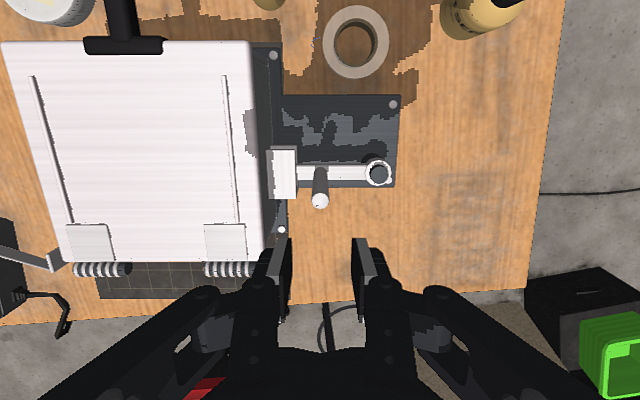

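The hook pin is at (320,202), exactly where it should be when hooked (319,202). Now to the handle.

```bash

python3 -m crank '[{"translation":[2.91,-2.43,0],"delta_rot":[0,0,0],"fingers":4},{"translation":[2.91,-2.43,0],"delta_rot":[0,0,0],"fingers":4},{"translation":[2.91,-2.43,0],"delta_rot":[0,0,0],"fingers":4},{"translation":[2.91,-2.43,0],"delta_rot":[0,0,0],"fingers":4},{"translation":[2.91,-2.43,0],"delta_rot":[0,0,0],"fingers":4}]'
python3 -m crank '[{"translation":[0,0,0],"delta_rot":[0,0,0],"fingers":4},{"translation":[0,0,0],"delta_rot":[0,0,0],"fingers":4}]'
python3 - <<'E'
from h import *
s=r.sense();B=R.from_euler("xyz",s["tool_rot"]);p=np.load("case.npy")
print("shift",B.inv().apply(np.array([.4388,-.01345,.084])-s["ee_pos"])*100)
c=r.camera_info("wrist");im=r.read_camera("wrist");cv2.imwrite("pics/w5.png",im[:,:,::-1])
print("handle tip, grip pred",proj("wrist",c2w(p,[[-.139,0,.099],[-.115,0,.099],[-.079,0,.099]]),c))
E
```

```text
time_s: 8.9
ee_pos: [0.4339, -0.0138, 0.169]
tool_rot: [3.141, -0.001, 3.058]
wrist_force: [0.0, -0.8, -0.0]
finger_gap: 0.468
grip_force: 0.0
time_s: 9.07
ee_pos: [0.4343, -0.0141, 0.1695]
tool_rot: [3.141, -0.001, 3.055]
wrist_force: [1.8, 0.6, 0.1]
finger_gap: 0.466
grip_force: 0.0
shift [-0.44692996  0.09584031  8.55246784]
handle tip, grip pred [[322.28124907 184.46295884]
 [322.49173894 217.45197376]
 [322.78253668 263.02723591]]
```

View pics/w5.png

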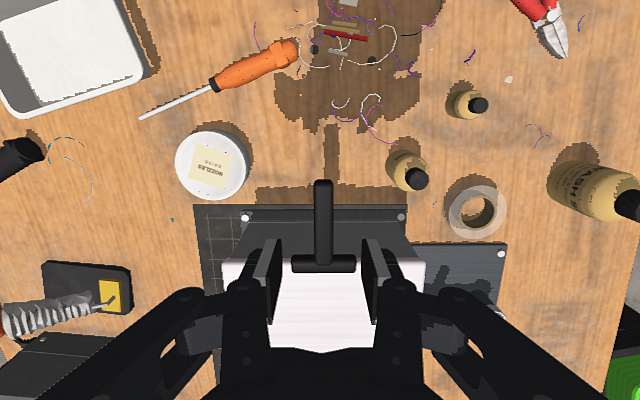

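The handle tip shows at (323,181), predicted (322,184), so it is centred between the fingers to within 2 mm. I'll descend and grip.

```bash

python3 -m crank '[{"translation":[-0.3,0.1,2.9],"delta_rot":[0,0,0],"fingers":4},{"translation":[0,0,2.9],"delta_rot":[0,0,0],"fingers":4},{"translation":[0,0,2.7],"delta_rot":[0,0,0],"fingers":4},{"translation":[0,0,0],"delta_rot":[0,0,0],"fingers":4}]' 30
python3 -m crank '[{"translation":[0,0,0],"delta_rot":[0,0,0],"fingers":0.6},{"translation":[0,0,0],"delta_rot":[0,0,0],"fingers":0.6},{"translation":[0,0,0],"delta_rot":[0,0,0],"fingers":0.6},{"translation":[0,0,0],"delta_rot":[0,0,0],"fingers":0.6},{"translation":[0,0,0],"delta_rot":[0,0,0],"fingers":0.6}]' 30
cat >>h.py <<'E'
def ang():
    p=np.load("case.npy");s=r.sense();g=s["ee_pos"]+[0,0,.008];d=g-c2w(p,[.083,0,.092])[0]
    x=d[0]*np.cos(p[2])+d[1]*np.sin(p[2]);return np.array([-x,d[2],np.hypot(x,d[2]),np.arctan2(d[2],-x)])
E
python3 - <<'E'
from h import *
a=ang();print(a);R0=a[2]
t=np.arange(0,1.01,.05)
for i,(b,c) in enumerate(zip(t,t[1:])):print(round(c,2),np.round(100*R0*np.array([np.cos(c)-np.cos(b),-(np.sin(c)-np.sin(b))]),2))
E
```

```text
time_s: 9.45
ee_pos: [0.4369, -0.0115, 0.081]
tool_rot: [3.14, -0.006, 3.058]
wrist_force: [-1.8, 0.5, -0.2]
finger_gap: 0.467
grip_force: 0.0
time_s: 9.87
ee_pos: [0.4401, -0.0131, 0.0862]
tool_rot: [-3.141, 0.003, 3.057]
wrist_force: [0.8, -5.1, -0.5]
finger_gap: 0.155
grip_force: 34.0
[0.19669459 0.00219291 0.19670681 0.01114833]
0.05 [-0.02 -0.98]
0.1 [-0.07 -0.98]
0.15 [-0.12 -0.98]
0.2 [-0.17 -0.97]
0.25 [-0.22 -0.96]
0.3 [-0.27 -0.95]
0.35 [-0.31 -0.93]
0.4 [-0.36 -0.92]
0.45 [-0.41 -0.9 ]
0.5 [-0.45 -0.87]
0.55 [-0.49 -0.85]
0.6 [-0.53 -0.83]
0.65 [-0.58 -0.8 ]
0.7 [-0.61 -0.77]
0.75 [-0.65 -0.74]
0.8 [-0.69 -0.7 ]
0.85 [-0.72 -0.67]
0.9 [-0.75 -0.63]
0.95 [-0.79 -0.59]
1.0 [-0.81 -0.55]
```

```bash

python3 -m crank '[{"translation":[-0.02,0,-0.98],"delta_rot":[0,0,0],"fingers":0.6},{"translation":[-0.07,0,-0.98],"delta_rot":[0,0,0],"fingers":0.6},{"translation":[-0.12,0,-0.98],"delta_rot":[0,0,0],"fingers":0.6},{"translation":[-0.17,0,-0.97],"delta_rot":[0,0,0],"fingers":0.6}]'
python3 -c 'from h import*;print(ang(),r.sense()["moment"])'
python3 -m crank '[{"translation":[-0.22,0,-0.96],"delta_rot":[0,0,0],"fingers":0.6},{"translation":[-0.27,0,-0.95],"delta_rot":[0,0,0],"fingers":0.6},{"translation":[-0.31,0,-0.93],"delta_rot":[0,0,0],"fingers":0.6},{"translation":[-0.36,0,-0.92],"delta_rot":[0,0,0],"fingers":0.6}]'
python3 -c 'from h import*;print(ang(),r.sense()["moment"])'
```

```text
time_s: 10.2
ee_pos: [0.444, -0.0134, 0.1255]
tool_rot: [-3.141, 0.003, 3.057]
wrist_force: [3.1, -6.0, -3.5]
finger_gap: 0.16
grip_force: 33.5
[0.19279513 0.04150783 0.19721273 0.21205813] [-0.94319422 -0.45539119  0.06289297]
time_s: 10.53
ee_pos: [0.4555, -0.0144, 0.1631]
tool_rot: [-3.141, 0.003, 3.057]
wrist_force: [4.0, -5.2, -5.2]
finger_gap: 0.154
grip_force: 33.7
[0.18125485 0.07910112 0.19776326 0.41149376] [-0.9243691  -0.48507173  0.11298448]
```

Tracking well, so I'll continue past balance in small pieces.

```bash

python3 -m crank '[{"translation":[-0.41,0,-0.9],"delta_rot":[0,0,0],"fingers":0.6},{"translation":[-0.45,0,-0.87],"delta_rot":[0,0,0],"fingers":0.6},{"translation":[-0.49,0,-0.85],"delta_rot":[0,0,0],"fingers":0.6},{"translation":[-0.53,0,-0.83],"delta_rot":[0,0,0],"fingers":0.6}]'
python3 -m crank '[{"translation":[-0.58,0,-0.8],"delta_rot":[0,0,0],"fingers":0.6},{"translation":[-0.61,0,-0.77],"delta_rot":[0,0,0],"fingers":0.6},{"translation":[-0.65,0,-0.74],"delta_rot":[0,0,0],"fingers":0.6},{"translation":[0,0,0],"delta_rot":[0,0,0],"fingers":0.6}]'
python3 -c 'from h import*;print(ang(),r.sense()["moment"])'
```

```text
time_s: 10.87
ee_pos: [0.474, -0.0159, 0.1974]
tool_rot: [-3.141, 0.002, 3.057]
wrist_force: [4.1, -4.7, -5.6]
finger_gap: 0.155
grip_force: 34.4
time_s: 11.2
ee_pos: [0.4929, -0.0174, 0.2211]
tool_rot: [-3.142, 0.003, 3.057]
wrist_force: [1.0, -4.5, -1.6]
finger_gap: 0.158
grip_force: 36.1
[0.14374768 0.13706201 0.19861871 0.76159412] [-0.71334343  0.16732492  0.1196138 ]
```

```bash

python3 -m crank '[{"translation":[-0.69,0,-0.7],"delta_rot":[0,0,0],"fingers":0.6},{"translation":[-0.72,0,-0.67],"delta_rot":[0,0,0],"fingers":0.6},{"translation":[-0.75,0,-0.63],"delta_rot":[0,0,0],"fingers":0.6},{"translation":[-0.79,0,-0.59],"delta_rot":[0,0,0],"fingers":0.6},{"translation":[-0.32,0,-0.22],"delta_rot":[0,0,0],"fingers":0.6}]'
python3 -m crank '[{"translation":[0,0,0],"delta_rot":[0,0,0],"fingers":0.6},{"translation":[0,0,0],"delta_rot":[0,0,0],"fingers":0.6},{"translation":[0,0,0],"delta_rot":[0,0,0],"fingers":0.6},{"translation":[0,0,0],"delta_rot":[0,0,0],"fingers":0.6},{"translation":[0,0,0],"delta_rot":[0,0,0],"fingers":0.6}]'
python3 - <<'E'
from h import *
print(ang(),r.sense()["moment"])
a=r.read_camera("scene")[130:290,230:430,::-1];a=cv2.resize(a,None,fx=3.7,fy=3.7,interpolation=cv2.INTER_CUBIC);cv2.imwrite("pics/s6.png",a)
p=np.load("case.npy");h=np.array([.083,0,.092])
for t in(.8,.87,.97,1.07):
  P=[h+[-.162*np.cos(t)-.005*np.sin(t),y,.162*np.sin(t)-.005*np.cos(t)] for y in(.077,-.077)]
  print(t,((proj("scene",c2w(p,P))-[230,130])*3.7).round().tolist())
E
```

```text
time_s: 11.62
ee_pos: [0.5244, -0.02, 0.248]
tool_rot: [3.141, 0.001, 3.057]
wrist_force: [-1.1, -3.4, -0.4]
finger_gap: 0.159
grip_force: 38.7
time_s: 12.03
ee_pos: [0.5237, -0.0199, 0.2476]
tool_rot: [3.141, 0.001, 3.057]
wrist_force: [-1.7, -6.0, 2.1]
finger_gap: 0.155
grip_force: 39.0
[0.1128235  0.16358603 0.19871973 0.96702399] [-0.84083461  0.16386457  0.13843795]
0.8 [[301.0, 132.0], [443.0, 16.0]]
0.87 [[288.0, 115.0], [432.0, 1.0]]
0.97 [[269.0, 91.0], [415.0, -20.0]]
1.07 [[248.0, 69.0], [397.0, -40.0]]
```

View pics/s6.png

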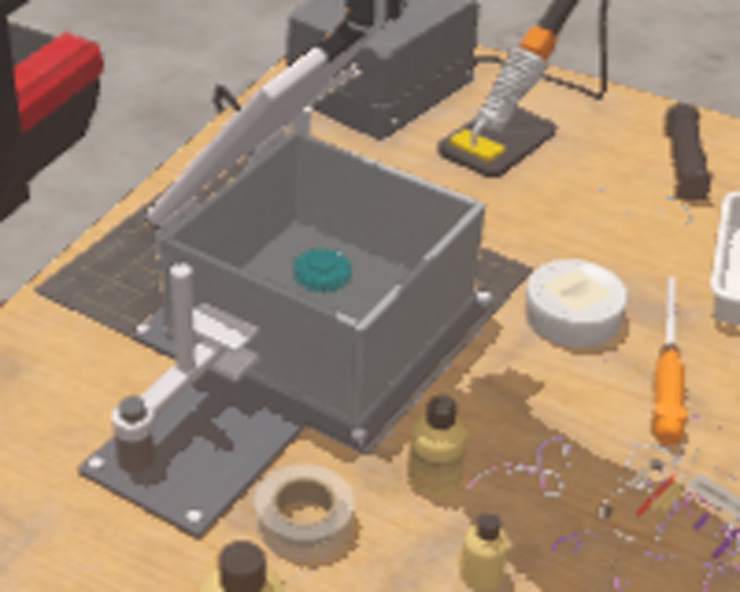

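The cover's front-left corner at about (269,90) matches 0.97 rad, and the hook is still in its catch. Now I'll ease it back down to about 0.70.

```bash

python3 -m crank '[{"translation":[0.32,0,0.22],"delta_rot":[0,0,0],"fingers":0.6},{"translation":[0.79,0,0.59],"delta_rot":[0,0,0],"fingers":0.6},{"translation":[0.75,0,0.63],"delta_rot":[0,0,0],"fingers":0.6},{"translation":[0.72,0,0.67],"delta_rot":[0,0,0],"fingers":0.6},{"translation":[0.69,0,0.7],"delta_rot":[0,0,0],"fingers":0.6}]'
python3 -c 'from h import*;print(ang())'
python3 -m crank '[{"translation":[0.65,0,0.74],"delta_rot":[0,0,0],"fingers":0.6},{"translation":[0.3,0,0.38],"delta_rot":[0,0,0],"fingers":0.6},{"translation":[0,0,0],"delta_rot":[0,0,0],"fingers":0.6},{"translation":[0,0,0],"delta_rot":[0,0,0],"fingers":0.6},{"translation":[0,0,0],"delta_rot":[0,0,0],"fingers":0.6}]'
python3 -m crank '[{"translation":[0,0,0],"delta_rot":[0,0,0],"fingers":0.6},{"translation":[0,0,0],"delta_rot":[0,0,0],"fingers":0.6},{"translation":[0,0,0],"delta_rot":[0,0,0],"fingers":0.6},{"translation":[0,0,0],"delta_rot":[0,0,0],"fingers":0.6},{"translation":[0,0,0],"delta_rot":[0,0,0],"fingers":0.6}]'
python3 - <<'E'
from h import *
print(ang(),r.sense()["qd"])
a=r.read_camera("scene")[130:290,230:430,::-1];a=cv2.resize(a,None,fx=3.7,fy=3.7,interpolation=cv2.INTER_CUBIC);cv2.imwrite("pics/s7.png",a)
p=np.load("case.npy");h=np.array([.083,0,.092])
for t in(.6,.7,.77):
  P=[h+[-.162*np.cos(t)-.005*np.sin(t),y,.162*np.sin(t)-.005*np.cos(t)] for y in(.077,-.077)]
  print(t,((proj("scene",c2w(p,P))-[230,130])*3.7).round().tolist())
E
```

```text
time_s: 12.5
ee_pos: [0.4912, -0.0173, 0.2193]
tool_rot: [-3.141, 0.002, 3.057]
wrist_force: [0.6, -5.8, 1.7]
finger_gap: 0.156
grip_force: 36.1
[0.14549027 0.13534333 0.19870893 0.74928238]
time_s: 12.92
ee_pos: [0.4812, -0.0165, 0.208]
tool_rot: [-3.141, -0.0, 3.057]
wrist_force: [-1.5, -6.1, 1.1]
finger_gap: 0.157
grip_force: 35.5
time_s: 13.33
ee_pos: [0.4812, -0.0165, 0.208]
tool_rot: [-3.141, -0.0, 3.057]
wrist_force: [-3.0, -5.5, 1.4]
finger_gap: 0.152
grip_force: 35.5
[0.15546316 0.12397072 0.19884048 0.67317085] [-3.81694087e-04  1.37006861e-03 -5.36341582e-05 -3.20304549e-04
  2.44924999e-04 -5.78452968e-05]
0.6 [[331.0, 183.0], [469.0, 63.0]]
0.7 [[317.0, 157.0], [457.0, 39.0]]
0.77 [[306.0, 139.0], [447.0, 23.0]]
```

View pics/s7.png

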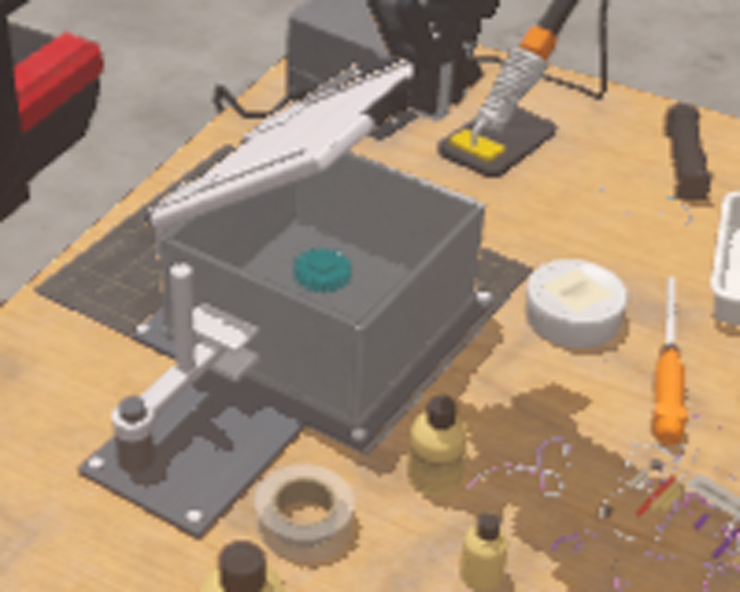

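The cover corner at about (322,163) agrees with 0.67 rad, about 7° below balance. The cover is still, the handle is gripped at 35 N, the hook is in its catch and the bystanders are untouched. I'll hand it in.

```bash
python3 -c 'from cell import r;print(r.job_done())'
```

```text
the job is handed in; nothing more can be done
None
```

I handed the job in with the hook against its catch stop and the cover raised to 0.97 rad, then eased back and held still at about 0.67 rad (about 7° below balance) with the handle gripped at about 35 N; the tin, bottle and tape were not touched, and no verdict was returned.

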